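# Chessmen in order of height on the attic shelf

### The arm

A 7-joint arm with a two-finger parallel gripper is mounted at the origin on the work surface. World frame = base frame: x ahead of the robot, y to its left, z up, the work surface at z = 0. Lengths are in m, angles in rad, forces in N, time in s.
With the tool pointing down it reaches from about 0.4 to 0.75 m from the base axis. Payload 19.5 kg.
Tool frame: the origin (TCP) lies at the very end of the fingers, on their centre line; the grasp point (between the pads) lies 19 mm behind it (robot.pinch_z is the distance from the TCP to the grasp point, in m); z points along the fingers, y is the line along which they close (so a half turn about z gives the same grasp; the last joint's range is limited). The gripper opens to 85 mm and grips with 20 to 120 N. Pads are 22 mm wide; open, the fingers measure 114 mm over their backs; the gripper's body (76 mm by 85 mm) begins 54 mm behind the grasp point. The pads swing forward as they close: fully open they stand 13 mm farther back than shut.
Start: joints at [-1.355, 0.707, -0.028, 1.485, 0.022, 0.951, -0.075], TCP at [0.147, 0.556, 0.231] pointing down, gripper open.
Joint ranges: [-2.71, 2.71], [-0.32, 2.16], [-1.57, 1.52], [0, 2.45], [-1.46, 4.6], [0, 2.02], [-2.83, 2.83]. Speed limits (rad/s): [1.89, 1.89, 2.57, 2.57, 3.01, 3.01, 3.01].

### API

Orientations are given as a unit quaternion [x, y, z, w].
In Python, from bench import robot gives the robot as it stands.
- The arm moves only by the tool jog_arm, never from a script. Its argument "commands" is a list of rows, each an object with "dp": the shift along the tool's x, y, z in cm, a list of three; "roll": the turn about the tool's z in degrees; "fingers": the finger opening in cm, from 0 to 8.54. A call has exactly 5 rows; each row shifts and turns the commanded pose from where the row before left it, along the tool's axes as they then stand; what a row does not reach is not made up. A row lasts 1/10 s, in which the tool goes at most 50 mm and 8.59 degrees, less where a joint would pass 70% of its speed; a pose out of reach is approached as far as the arm can. A call with a gripper value outside its range is refused whole. The fingers move at their own pace and stop on an object; the grip force is fixed at half the most. Time passes only in rows, so rows that do not move let the fingers close, or fill a call up. It gives the time, the measured TCP pose, the force, the opening and the grip force at its end, in the units of the state.
- robot.get_state(): the state, without advancing time (a new reading comes with each control period).
- robot.capture(name): name is "scene" or "side" or "wrist"; returns (picture, depth): 420x560x3 uint8, blue, green, red; 420x560 float32, m along the optical axis (not along the pixel's ray), 0 where there is no reading.
- robot.camera_params(name): a dict with "fx", "fy", "cx", "cy" (pixels), "rvec" (rotation vector, rad) and "tvec" (3), from world to camera coordinates, as OpenCV has them; the wrist camera has in their place "mount" (4x4, takes a point from camera to tool coordinates, whose origin is the TCP and whose axes are the flange's). Camera axes: x right, y down, z forward; pixel columns grow to the right and rows downward; lengths in m; the calibration is good to about 2 mm. A picture is of the moment at which its call begins: read the wrist's pose just before it. camera_params takes no time and is no camera call.
- robot.job_done(): hands the job in; it is judged then, once.
The state is a dict: "time": time; "joint_pos": joint angles; "joint_velocities": joint speeds; "effort": joint torques, N m; "eef_pos": TCP position; "eef_rot": TCP orientation; "ft_force": force on the tool from outside, world axes, zero at the start; "torque": the same for the moment, N m; "width": finger opening in m; "grasp_force": force on a finger pad.
Only numpy, scipy, OpenCV 4.12 (cv2) and the standard library are available. Lean on these libraries where they do the work, as an engineer would, in place of code of your own. Each camera call takes 0.05 s, during which the arm holds its last target. There are 200 camera calls.

### The job

Stand the four boxwood chessmen on the four cork discs along the white shelf, one in the middle of each disc, in order of height: the tallest on the disc next to the grey bunker, and so on down to the shortest on the disc next to the tan crater. Leave all of them standing upright, and do not shift the bunker or the crater.

Things in the scene. Friction and masses are not known exactly. Their poses are not given: they have to be found in the camera images.
- king: Boxwood chess king, 98 mm tall with the small cross on top, base 38 mm across. Grip it at the head (flared crown, 25 to 26 mm across between 66 and 78 mm above its underside; a good middle height is 68 mm); 60 g. Round about its vertical axis, stands upright; origin at the centre of its underside, z up.
- bishop: Boxwood chess bishop, 79 mm tall, with a pointed, slotted mitre and a tiny ball on top, base 36 mm across. Grip it at the mitre (22 to 24 mm across between 52 and 62 mm above its underside; a good middle height is 57 mm); 48 g. Round about its vertical axis, stands upright; origin at the centre of its underside, z up.
- rook: Boxwood chess rook, 61 mm tall, with a flat notched tower top, base 35 mm across. Grip it at the tower (25 mm across between 39 and 56 mm above its underside; a good middle height is 49 mm); 42 g. Round about its vertical axis, stands upright; origin at the centre of its underside, z up.
- pawn: Boxwood chess pawn, 48 mm tall, with a plain round head, base 32 mm across. Grip it at the head (21 to 22 mm across between 34 and 40 mm above its underside, and a 22 mm collar at 27 mm; a good middle height is 36 mm); 30 g. Round about its vertical axis, stands upright; origin at the centre of its underside, z up.
- bunker: Grey plastic model bunker, a 70 x 70 mm block 46 mm tall with a stepped roof and dark firing slits. It stands loose on the shelf at one end of the row of cork discs (either end), about 102 mm from the centre of the nearest disc. Marks the tall end of the row; not to be moved. Origin at the centre of its underside.
- crater: Tan resin model crater, a round ring-shaped mound 74 mm across and 20 mm tall with a hollow. It stands loose on the shelf at the other end of the row. Not to be moved. Origin at the centre of its underside.
- mark_1: Cork disc, 46 mm across and 3 mm thick, glued to the top of the white shelf: the end disc on the robot's left (+y). Origin at the centre of its underside, which is on the shelf's top face; x points away from the robot across the shelf, y along the row to the robot's left, z up. The discs stand in a straight row 80 mm apart along the middle of the shelf board.
- mark_2: Cork disc, 46 mm across and 3 mm thick, glued to the top of the white shelf: the second disc from the robot's left. Origin at the centre of its underside, which is on the shelf's top face; x points away from the robot across the shelf, y along the row to the robot's left, z up. The fixed shelf is 540 mm long and 110 mm deep, its top 110 mm above the table.
- mark_3: Cork disc, 46 mm across and 3 mm thick, glued to the top of the white shelf: the third disc from the robot's left. Origin at the centre of its underside, which is on the shelf's top face; x points away from the robot across the shelf, y along the row to the robot's left, z up. The chessmen start on the table between robot and shelf.
- mark_4: Cork disc, 46 mm across and 3 mm thick, glued to the top of the white shelf: the end disc on the robot's right (-y). Origin at the centre of its underside, which is on the shelf's top face; x points away from the robot across the shelf, y along the row to the robot's left, z up. A glass jar (85 mm tall) stands 0.4 m to the robot's left, clear of the work.
Things that resemble listed ones, but are neither listed nor needed, are in the scene too. What is shaped like the pawn but pink is not meant.

How it is judged:
By the outcome, as a careful person would: the job done as asked, in the order asked, and still so for the second after the job is handed in, with the robot touching nothing.
It also fails if it takes over 120 s, if anything falls off the work surface, if the arm or the gripper's body presses on something with over 40 N, if the wrist force passes 120 N, or if a joint passes its speed limit or range.

## Working session

There is one attempt and no reset: what is moved stays moved. The work goes in short steps, Python scripts to look and compute and a tool call to move; the robot and the scene stay as the last step left them, time stands still between calls to the robot, and variables do not carry over. Pictures are saved under pics/ and viewed, at most 14 in all, crops included, and the job is handed in when it is done.

Besides the shell and the picture viewer there is one more tool, called as a command line: name --argument value ..., lists and objects as JSON in quotes. jog_arm: Moves the arm, as the interface text tells. Its arguments: {"type":"object","properties":{"commands":{"type":"array","items":{"type":"object","properties":{"dp":{"type":"array","items":{"type":"number"}},"roll":{"type":"number"},"fingers":{"type":"number"}}}}},"required":["commands"]}

```bash
ls; mkdir -p pics
python3 - <<'E'
from bench import robot
import cv2,numpy as np
s=robot.get_state();print({k:np.round(v,3).tolist() for k,v in s.items()})
for n in("scene","side"):
    p,d=robot.capture(n);cv2.imwrite(f"pics/{n}0.png",p);np.save(f"pics/{n}0.npy",d)
    print(n,robot.camera_params(n),(d>0).mean())
print(robot.camera_params("wrist"))
E
```

```text
pics
{'time': 0.0, 'joint_pos': [-1.355, 0.707, -0.028, 1.485, 0.022, 0.951, -0.076], 'joint_velocities': [0.001, 0.0, -0.0, -0.001, -0.0, 0.0, -0.0], 'effort': [-0.0, -88.321, 1.234, -23.618, 0.017, 0.006, -0.0], 'eef_pos': [0.147, 0.556, 0.231], 'eef_rot': [0.129, 0.992, -0.001, -0.0], 'ft_force': [1.114, 0.29, 0.71], 'torque': [-0.018, 0.024, 0.048], 'grasp_force': 0.0, 'width': 0.085}
scene {'fx': 495.4167176245234, 'fy': 495.4167176245234, 'cx': 280.9271239723875, 'cy': 204.06943865097057, 'rvec': array([ 1.4897908 ,  2.32159194, -0.69703705]), 'tvec': array([ 0.22928661, -0.36785454,  1.35712443])} 0.9959098639455782
side {'fx': 502.61971532255575, 'fy': 502.61971532255575, 'cx': 282.67719927592907, 'cy': 206.09686770097866, 'rvec': array([ 2.17152559, -0.28028792,  0.16288206]), 'tvec': array([-0.52308106,  0.15389709,  0.93336008])} 0.9959353741496598
{'fx': 375.3420803674737, 'fy': 375.3420803674737, 'cx': 281.02338387382207, 'cy': 209.59184839103835, 'mount': array([[ 7.98673652e-04, -9.59467977e-01, -2.81816543e-01,
         7.22705239e-02],
       [ 9.99999658e-01,  8.27391397e-04,  1.70956230e-05,
         1.15037227e-03],
       [ 2.16769880e-04, -2.81816460e-01,  9.59468309e-01,
        -1.40269148e-01],
       [ 0.00000000e+00,  0.00000000e+00,  0.00000000e+00,
         1.00000000e+00]])}
```

View pics/scene0.png

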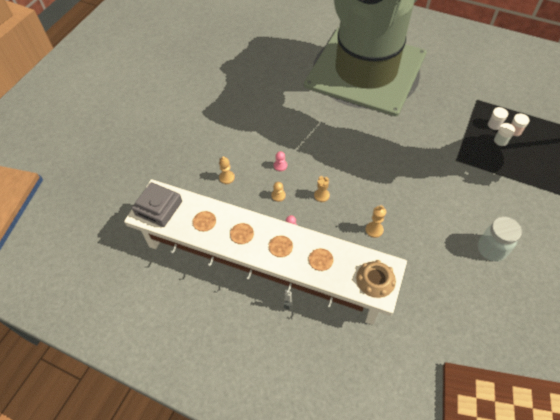

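View pics/side0.png

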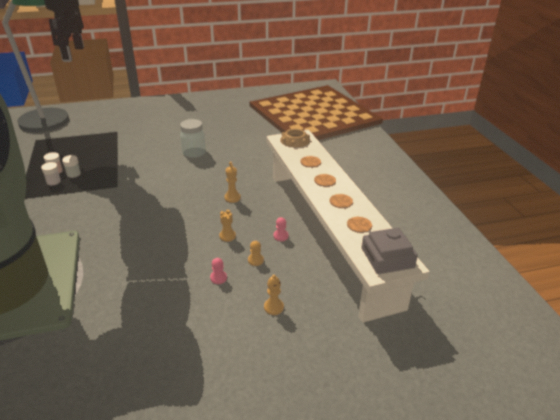

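The scene picture shows the bunker at (157,203) on the -y end and the crater at (377,278) on the +y end, with discs at (204,220), (242,233), (281,246) and (321,259). The bishop is at (225,168), the pawn at (278,190), the rook at (321,188) and the king at (376,220); pink decoys are at (280,160) and (291,220). In the side picture the king is at (232,183), the rook at (227,225), the pawn at (256,252), the bishop at (275,295), and the bunker at (390,250).

```bash
cat > h.py <<'E'
import cv2,numpy as np
from bench import robot
from scipy.spatial.transform import Rotation as Ro
def cam(n,s=None):
    c=robot.camera_params(n);K=np.array([[c['fx'],0,c['cx']],[0,c['fy'],c['cy']],[0,0,1]])
    if n=='wrist':
        s=s or robot.get_state();T=np.eye(4);T[:3,:3]=Ro.from_quat(s['eef_rot']).as_matrix();T[:3,3]=s['eef_pos']
        T=T@c['mount'];return K,T[:3,:3],T[:3,3]      # cam->world
    R=cv2.Rodrigues(np.array(c['rvec']))[0];return K,R.T,-R.T@np.array(c['tvec'])
def ray(C,uv):
    K,R,o=C;d=R@np.linalg.solve(K,np.array([uv[0],uv[1],1.]));return o,d/np.linalg.norm(d)
def onz(C,uv,z):
    o,d=ray(C,uv);return o+d*(z-o[2])/d[2]
def tri(rays):
    A=np.zeros((3,3));b=np.zeros(3)
    for o,d in rays:
        P=np.eye(3)-np.outer(d,d);A+=P;b+=P@o
    x=np.linalg.solve(A,b);return x,max(np.linalg.norm(np.cross(x-o,d)) for o,d in rays)
def proj(C,X):
    K,R,o=C;q=K@(R.T@(np.asarray(X)-o));return q[:2]/q[2]
def blobs(p,lo,hi,amin=30,close=3):
    m=cv2.inRange(cv2.cvtColor(p,cv2.COLOR_BGR2HSV),lo,hi)
    m=cv2.morphologyEx(m,cv2.MORPH_CLOSE,np.ones((close,close)))
    n,l,st,ce=cv2.connectedComponentsWithStats(m)
    return [(l==i,st[i],ce[i]) for i in range(1,n) if st[i][4]>=amin]
def cloud(C,d,mask):
    v,u=np.nonzero(mask&(d>0));z=d[v,u];K,R,o=C
    return (R@(np.linalg.inv(K)@np.vstack([u*z,v*z,z])))  .T+o
E
python3 - <<'E'
from h import *
np.set_printoptions(precision=4,suppress=True)
for n in("scene","side"):
    p=cv2.imread(f"pics/{n}0.png");d=np.load(f"pics/{n}0.npy");C=cam(n);hsv=cv2.cvtColor(p,cv2.COLOR_BGR2HSV)
    for uv in ([(225,175),(204,220),(280,160),(150,240)] if n=="scene" else [(275,303),(360,225),(217,270)]): print(n,uv,hsv[uv[1],uv[0]])
    for m,st,ce in blobs(p,(8,120,80),(28,255,255)):
        X=cloud(C,d,m)
        if len(X)<20: continue
        if X[:,0].mean()<0.3 or X[:,0].mean()>.9 or abs(X[:,1].mean())>.45: continue
        print(n,st,ce.round(1),X.mean(0),'zmax',X[:,2].max(),'zmin',X[:,2].min(),'xy',np.ptp(X[:,:2],axis=0))
E
```

```text
scene (225, 175) [ 17 136 180]
scene (204, 220) [ 15 136 217]
scene (280, 160) [177 115 220]
scene (150, 240) [ 22  49 157]
scene [220 157  14  26 244] [225.5 171.4] [ 0.4842 -0.1676  0.034 ] zmax 0.07799124403658009 zmin 0.0004022020546262661 xy [0.0695 0.0462]
scene [315 177  14  24 250] [321.9 189.6] [0.4397 0.0518 0.0333] zmax 0.06406138191109756 zmin 0.0018803089503647286 xy [0.0663 0.0345]
scene [272 182  13  19 178] [278.  192.1] [ 0.4805 -0.0371  0.0246] zmax 0.0505922488027426 zmin -0.0024525341241593557 xy [0.0401 0.0271]
scene [366 206  19  31 342] [375.9 222.8] [0.4781 0.1892 0.043 ] zmax 0.09761495699258094 zmin 0.0003192414004359323 xy [0.0414 0.0339]
scene [193 212  22  19 323] [203.9 220.8] [ 0.6557 -0.1135  0.1125] zmax 0.11704611035347612 zmin 0.10901337167003955 xy [0.0441 0.043 ]
scene [231 224  22  19 342] [241.5 233.1] [ 0.6497 -0.034   0.1126] zmax 0.11668307906131037 zmin 0.10873929420820061 xy [0.0439 0.0422]
scene [270 236  22  21 359] [280.4 245.9] [0.6441 0.046  0.1126] zmax 0.11693927890371436 zmin 0.1085664223361158 xy [0.0427 0.0434]
scene [310 249  23 
[... 718 characters left out ...]
xy [0.0417 0.0413]
side [330 195  22  12 214] [340.9 200.5] [ 0.649  -0.0344  0.1142] zmax 0.11715825260278068 zmin 0.11137961731657708 xy [0.0413 0.0442]
side [220 210  15  31 314] [226.5 226.4] [0.4321 0.042  0.0339] zmax 0.06560989282631269 zmin 0.0015668544927723849 xy [0.0314 0.0321]
side [348 217  24  15 268] [359.2 224. ] [ 0.6549 -0.114   0.1141] zmax 0.11652434326369698 zmin 0.11098624285247372 xy [0.0423 0.0448]
side [248 241  15  24 253] [255.  253.8] [ 0.4726 -0.0472  0.0252] zmax 0.05007197627383697 zmin 0.002157362740559443 xy [0.0285 0.0783]
side [264 275  19  40 472] [273.2 296.6] [ 0.4759 -0.1794  0.0363] zmax 0.08050755882059513 zmin 0.0008576511912254947 xy [0.0335 0.0336]
```

Run:
```python
from h import *
np.set_printoptions(precision=4,suppress=True)
A,B=cam("scene"),cam("side")
c=dict(bishop=((225.5,171.4),(273.2,296.6),(224,156.5),(274,274.5)),rook=((321.9,189.6),(226.5,226.4),(322,177),(227,210)),pawn=((278,192.1),(255,253.8),(277.5,182),(256,241)),
king=((375.9,222.8),(231.3,184.8),(379,206),(231,163)),m4=((203.9,220.8),(359.2,224)),m3=((241.5,233.1),(340.9,200.5)),m2=((280.4,245.9),(324.7,179.8)),m1=((320.6,259.2),(310.3,161.1)))
for k,v in c.items(): print(k,*[tri([ray(A,v[i]),ray(B,v[i+1])]) for i in range(0,len(v),2)])
s=robot.get_state();print(Ro.from_quat(s['eef_rot']).as_matrix())
p,d=robot.capture("wrist");cv2.imwrite("pics/w0.png",p)
for n in("scene","side"):
    p=cv2.imread(f"pics/{n}0.png");d=np.load(f"pics/{n}0.npy");C=cam(n)
    for m,st,ce in blobs(p,(170,80,80),(180,255,255)): print(n,"pink",cloud(C,d,m).mean(0))
    X=cloud(C,d,np.ones(d.shape,bool));X=X[(X[:,2]>.14)&(X[:,2]<.17)&(abs(X[:,0]-.66)<.08)&(abs(X[:,1]+.21)<.07)];print("bunker",X.mean(0),len(X))
```

```text
bishop (array([ 0.4788, -0.1707,  0.027 ]), np.float64(0.0007418102879830571)) (array([ 0.4785, -0.1699,  0.0802]), np.float64(0.001140499817826494))
rook (array([0.4341, 0.0506, 0.0267]), np.float64(0.000995754718379544)) (array([0.4353, 0.0472, 0.0722]), np.float64(0.0007508875330676174))
pawn (array([ 0.4751, -0.039 ,  0.0173]), np.float64(0.000970235541733597)) (array([ 0.4752, -0.0413,  0.053 ]), np.float64(0.001220057870384054))
king (array([0.4712, 0.1898, 0.0367]), np.float64(0.002375526849013716)) (array([0.4714, 0.1857, 0.0982]), np.float64(0.00087319928997093))
m4 (array([ 0.6557, -0.1132,  0.1132]), np.float64(0.00031762862577299254))
m3 (array([ 0.6498, -0.0335,  0.1132]), np.float64(0.00037956667195305214))
m2 (array([0.6439, 0.0463, 0.1131]), np.float64(0.0005139052970205782))
m1 (array([0.6382, 0.1262, 0.1136]), np.float64(0.0008606290911659935))
[[-0.967   0.2549 -0.0002]
 [ 0.2549  0.967  -0.001 ]
 [-0.     -0.001  -1.    ]]
scene pink [ 0.3997 -0.0696  0.023 ]
scene pink [0.5438 0.0229 0.0429]
bunker [ 0.6707 -0.2076  0.1502] 852
side pink [0.5405 0.0141 0.0248]
side pink [ 0.3938 -0.0794  0.0247]
bunker [ 0.6604 -0.2196  0.1498] 1130
```

jog_arm --commands '[{"dp": [0, 0, 0], "roll": -7.4, "fingers": 6}, {"dp": [0, 0, 0], "roll": -7.4, "fingers": 6}, {"dp": [-2.5, -2.8, 0], "roll": 0, "fingers": 6}, {"dp": [-2.5, -2.8, 0], "roll": 0, "fingers": 6}, {"dp": [-2.5, -2.8, 0], "roll": 0, "fingers": 6}]'

```text
time: 0.65
eef_pos: [0.2223, 0.4708, 0.2311]
eef_rot: [-0.0, 1.0, -0.0, -0.0]
ft_force: [1.4, 1.4, -0.6]
width: 0.0598
grasp_force: 0.0
```

jog_arm --commands '[{"dp": [-2.5, -2.8, 0], "roll": 0, "fingers": 6}, {"dp": [-2.5, -2.8, 0], "roll": 0, "fingers": 6}, {"dp": [-2.5, -2.8, 0], "roll": 0, "fingers": 6}, {"dp": [-2.5, -2.8, 0], "roll": 0, "fingers": 6}, {"dp": [-2.5, -2.8, 0], "roll": 0, "fingers": 6}]'

```text
time: 1.15
eef_pos: [0.3475, 0.3308, 0.2313]
eef_rot: [-0.0, 1.0, -0.0, -0.0]
ft_force: [1.2, 1.0, 0.1]
width: 0.0603
grasp_force: 0.0
```

jog_arm --commands '[{"dp": [-2.5, -2.8, 0], "roll": 0, "fingers": 6}, {"dp": [-2.5, -2.8, 0], "roll": 0, "fingers": 6}, {"dp": [-2.5, -2.8, 0], "roll": 0, "fingers": 6}, {"dp": [-2.5, -2.8, 0], "roll": 0, "fingers": 6}, {"dp": [0, 0, 0], "roll": 0, "fingers": 6}]'

```text
time: 1.65
eef_pos: [0.4494, 0.216, 0.231]
eef_rot: [0.003, 1.0, -0.001, 0.0]
ft_force: [-1.1, 1.6, -0.1]
width: 0.0602
grasp_force: 0.0
```

```bash
cat >> h.py <<'E'
def look(name,save=None):
    s=robot.get_state();C=cam(name,s);p,d=robot.capture(name)
    if save: cv2.imwrite(f"pics/{save}.png",p)
    for m,st,ce in blobs(p,(8,110,60),(28,255,255),60):
        X=cloud(C,d,m)
        if len(X)<40: continue
        zt=np.percentile(X[:,2],99);T=X[X[:,2]>zt-.012]
        if not(.35<X[:,0].mean()<.75): continue
        print(name,st,'top',T.mean(0).round(4),'ztop',zt.round(4),'all',X.mean(0).round(4),'lo',X.min(0).round(4),'hi',X.max(0).round(4))
    return p,d,C
E
python3 - <<'E'
from h import *
look("wrist","w1")
E
```

```text
wrist [  67  143   64   42 1747] top [0.4337 0.0507 0.0551] ztop 0.0596 all [0.4324 0.0539 0.0337] lo [ 0.4173  0.0021 -0.0039] hi [0.4583 0.0671 0.0607]
wrist [ 232  177   40   55 1600] top [0.4698 0.1883 0.092 ] ztop 0.0957 all [0.4651 0.1897 0.0479] lo [ 0.4517  0.1701 -0.0023] hi [0.4851 0.2066 0.0972]
wrist [   0  185   47   36 1197] top [ 0.474  -0.0347  0.0403] ztop 0.0453 all [ 0.4729 -0.0339  0.0204] lo [ 0.4594 -0.0666 -0.0032] hi [ 0.4905 -0.0242  0.047 ]
wrist [547 358  13  13  89] top [0.4374 0.281  0.2975] ztop 0.298 all [0.649  0.5085 0.0325] lo [0.4369 0.2804 0.0113] hi [0.6732 0.5316 0.2988]
wrist [289 375  39  14 301] top [0.6013 0.237  0.1138] ztop 0.121 all [0.6013 0.237  0.1137] lo [0.5975 0.2228 0.1087] hi [0.6077 0.2549 0.1214]
wrist [505 392  14  19  98] top [0.456  0.279  0.2888] ztop 0.2899 all [0.6829 0.4581 0.0479] lo [0.4525 0.2766 0.0123] hi [0.7302 0.4946 0.2899]
wrist [444 399  22  21 278] top [0.7307 0.4172 0.0133] ztop 0.0149 all [0.7307 0.4172 0.0133] lo [0.7128 0.405  0.0097] hi [0.7442 0.4344 0.0154]
wrist [ 97 407  16  13 118] top [0.4607 0.1674 0.2873] ztop 0.2891 all [0.6221 0.074  0.1268] lo [0.4597 0.0577 0.1071] hi [0.6442 0.1681 0.2893]
```

View pics/w1.png

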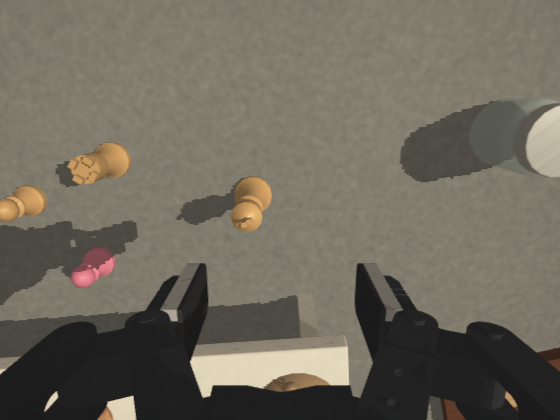

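jog_arm --commands '[{"dp": [-2.1, -2.8, 0], "roll": 0, "fingers": 6}, {"dp": [0, 0, 4.5], "roll": 0, "fingers": 6}, {"dp": [0, 0, 4.5], "roll": 0, "fingers": 6}, {"dp": [0, 0, 4.5], "roll": 0, "fingers": 6}, {"dp": [0, 0, 3.5], "roll": 0, "fingers": 6}]'

```text
time: 2.2
eef_pos: [0.4667, 0.1927, 0.0591]
eef_rot: [-0.001, 1.0, -0.0, -0.001]
ft_force: [0.3, 0.4, 0.7]
width: 0.0602
grasp_force: 0.0
```

jog_arm --commands '[{"dp": [0, 0, 1.2], "roll": 0, "fingers": 6}, {"dp": [0, 0, 0], "roll": 0, "fingers": 4}, {"dp": [0, 0, 0], "roll": 0, "fingers": 3}, {"dp": [0, 0, 0], "roll": 0, "fingers": 1.5}, {"dp": [0, 0, 0], "roll": 0, "fingers": 1.5}]'

```text
time: 2.7
eef_pos: [0.4683, 0.1924, 0.0505]
eef_rot: [-0.0, 1.0, 0.0, 0.001]
ft_force: [-0.0, -0.4, 6.3]
width: 0.0237
grasp_force: 59.3
```

jog_arm --commands '[{"dp": [0, 0, -1], "roll": 0, "fingers": 1.5}, {"dp": [0, 0, -3], "roll": 0, "fingers": 1.5}, {"dp": [0, 0, -4], "roll": 0, "fingers": 1.5}, {"dp": [0, 0, -4], "roll": 0, "fingers": 1.5}, {"dp": [0, 0, -4], "roll": 0, "fingers": 1.5}]'

```text
time: 3.2
eef_pos: [0.4674, 0.192, 0.2121]
eef_rot: [-0.0, 1.0, 0.0, 0.0]
ft_force: [-0.3, -0.6, 0.5]
width: 0.0235
grasp_force: 59.2
```

jog_arm --commands '[{"dp": [-1.5, -2.5, -1], "roll": 0, "fingers": 1.5}, {"dp": [-2, -3.3, 0], "roll": 0, "fingers": 1.5}, {"dp": [-2, -3.3, 0], "roll": 0, "fingers": 1.5}, {"dp": [-2, -3.3, 0], "roll": 0, "fingers": 1.5}, {"dp": [-2, -3.3, 0], "roll": 0, "fingers": 1.5}]'

```text
time: 3.7
eef_pos: [0.5633, 0.0336, 0.2206]
eef_rot: [-0.0, 1.0, 0.0, 0.0]
ft_force: [0.9, -0.1, -0.4]
width: 0.0235
grasp_force: 59.2
```

jog_arm --commands '[{"dp": [-2, -3.3, 0], "roll": 0, "fingers": 1.5}, {"dp": [-2, -3.3, 0], "roll": 0, "fingers": 1.5}, {"dp": [-2, -3.3, 0], "roll": 0, "fingers": 1.5}, {"dp": [-2, -3.3, 0], "roll": 0, "fingers": 1.5}, {"dp": [0, 0, 0], "roll": 0, "fingers": 1.5}]'

```text
time: 4.2
eef_pos: [0.6435, -0.102, 0.2197]
eef_rot: [0.002, 1.0, -0.001, 0.0]
ft_force: [-0.8, -0.1, -1.2]
width: 0.0231
grasp_force: 59.3
```

```bash
cat >> h.py <<'E'
def boxblobs(n,save=None):
    C=cam(n);p,d=robot.capture(n)
    if save: cv2.imwrite(f"pics/{save}.png",p)
    return C,p,d,blobs(p,(8,120,60),(28,255,255),25)
def held(zlo,zhi,xy,save=None,rad=.05):
    """axis of piece near xy, from its points between world heights zlo..zhi: pixel centroid in each view, rays crossed"""
    rays=[]
    for n in("scene","side"):
        C,p,d,_=boxblobs(n,save and save+n)
        m=cv2.inRange(cv2.cvtColor(p,cv2.COLOR_BGR2HSV),(8,110,50),(28,255,255))>0
        v,u=np.nonzero(m&(d>0));X=cloud(C,d,m)
        k=(abs(X[:,2]-(zlo+zhi)/2)<(zhi-zlo)/2)&(np.linalg.norm(X[:,:2]-xy,axis=1)<rad)
        print(n,k.sum(),'uv',u[k].mean().round(1),v[k].mean().round(1),'surf',X[k].mean(0).round(4),'zmin',X[k][:,2].min().round(4),'zmax',X[k][:,2].max().round(4))
        rays.append(ray(C,(u[k].mean(),v[k].mean())))
    x,e=tri(rays);print('axis',x.round(4),'res',e.round(4));return x
E
python3 - <<'E'
from h import *
s=robot.get_state();print(s['eef_pos'])
held(.16,.30,s['eef_pos'][:2],"k1")
held(.155,.19,s['eef_pos'][:2])
E
```

```text
[ 0.64354609 -0.10198986  0.2196807 ]
scene 453 uv 204.8 194.2 surf [ 0.6528 -0.097   0.2106] zmin 0.1677 zmax 0.2874
side 361 uv 353.5 186.2 surf [ 0.6387 -0.1063  0.1939] zmin 0.1692 zmax 0.2657
axis [ 0.641  -0.1052  0.1924] res 0.0017
scene 192 uv 210.7 204.6 surf [ 0.6518 -0.0903  0.1803] zmin 0.1683 zmax 0.19
side 205 uv 352.0 192.4 surf [ 0.6374 -0.1058  0.181 ] zmin 0.1704 zmax 0.1899
axis [ 0.6453 -0.0935  0.171 ] res 0.0019
```

View pics/k1side.png

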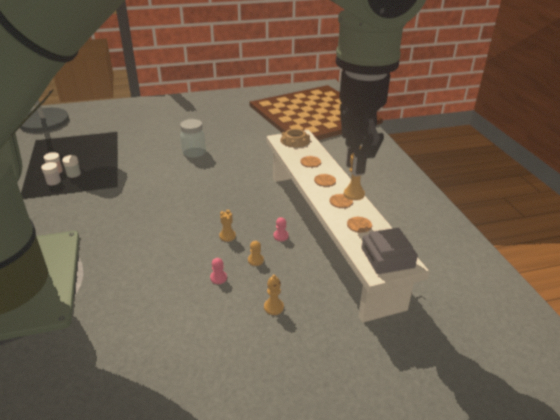

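Run:
```python
import cv2,numpy as np
a=cv2.imread("pics/k1scene.png")[165:245,165:245];b=cv2.imread("pics/k1side.png")[135:215,315:395]
cv2.imwrite("pics/k1crop.png",cv2.resize(np.hstack([a,b]),None,fx=5,fy=5,interpolation=cv2.INTER_NEAREST))
```

```text
(no output)
```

View pics/k1crop.png

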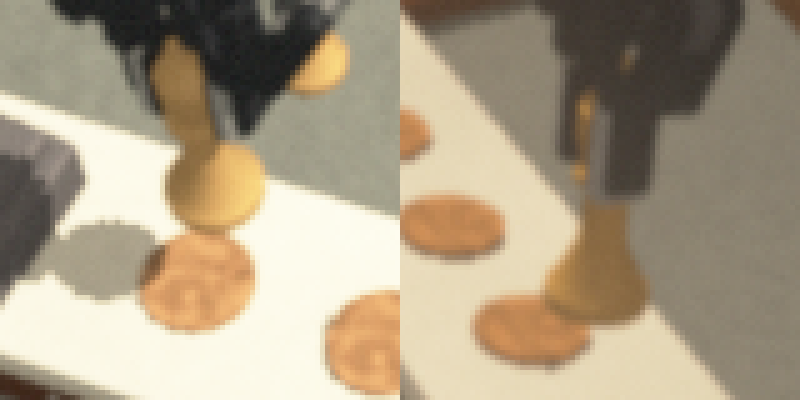

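Run:
```python
from h import *
A,B=cam("scene"),cam("side")
print(tri([ray(A,(208,203.5)),ray(B,(354.4,194.4))]),onz(A,(208,203.5),.169),onz(B,(354.4,194.4),.169), proj(A,(.6435,-.102,.169)),proj(B,(.6435,-.102,.169)))
```

```text
(array([ 0.64627146, -0.09977722,  0.17114141]), np.float64(0.0008720785175849347)) [ 0.64598086 -0.10111772  0.169     ] [ 0.647048   -0.09614798  0.169     ] [208.24159409 202.32142841] [353.76493449 196.44096718]
```

jog_arm --commands '[{"dp": [-0.95, -1.25, 0], "roll": 0, "fingers": 1.5}, {"dp": [0, 0, 2], "roll": 0, "fingers": 1.5}, {"dp": [0, 0, 2], "roll": 0, "fingers": 1.5}, {"dp": [0, 0, 0.9], "roll": 0, "fingers": 1.5}, {"dp": [0, 0, 0], "roll": 0, "fingers": 1.5}]'

```text
time: 4.9
eef_pos: [0.652, -0.1086, 0.17]
eef_rot: [-0.001, 1.0, 0.0, -0.001]
ft_force: [0.5, 0.1, -0.3]
width: 0.0235
grasp_force: 59.2
```

jog_arm --commands '[{"dp": [-0.1, -0.55, 0], "roll": 0, "fingers": 1.5}, {"dp": [0, 0, 0.3], "roll": 0, "fingers": 1.5}, {"dp": [0, 0, 0.2], "roll": 0, "fingers": 1.5}, {"dp": [0, 0, 0], "roll": 0, "fingers": 1.5}, {"dp": [0, 0, 0], "roll": 0, "fingers": 1.5}]'

```text
time: 5.4
eef_pos: [0.6535, -0.1147, 0.1655]
eef_rot: [-0.0, 1.0, -0.0, 0.0]
ft_force: [-0.1, 0.2, 0.2]
width: 0.0236
grasp_force: 59.2
```

jog_arm --commands '[{"dp": [0, 0, 0.2], "roll": 0, "fingers": 1.5}, {"dp": [0, 0, 0], "roll": 0, "fingers": 1.5}, {"dp": [0, 0, 0], "roll": 0, "fingers": 1.5}, {"dp": [0, 0, 0], "roll": 0, "fingers": 1.5}, {"dp": [0, 0, 0], "roll": 0, "fingers": 1.5}]'

```text
time: 5.9
eef_pos: [0.6536, -0.1148, 0.1636]
eef_rot: [-0.0, 1.0, -0.0, 0.0]
ft_force: [-0.3, -1.0, 6.3]
width: 0.0236
grasp_force: 59.6
```

jog_arm --commands '[{"dp": [0, 0, 0], "roll": 0, "fingers": 2.8}, {"dp": [0, 0, 0], "roll": 0, "fingers": 3.4}, {"dp": [0, 0, 0], "roll": 0, "fingers": 4.2}, {"dp": [0, 0, 0], "roll": 0, "fingers": 5}, {"dp": [0, 0, 0], "roll": 0, "fingers": 5}]'

```text
time: 6.4
eef_pos: [0.6534, -0.1148, 0.1632]
eef_rot: [-0.0, 1.0, -0.0, -0.0]
ft_force: [-0.1, 0.3, -0.2]
width: 0.0503
grasp_force: 0.0
```

jog_arm --commands '[{"dp": [0, 0, -2], "roll": 0, "fingers": 5}, {"dp": [0, 0, -3], "roll": 0, "fingers": 5}, {"dp": [0, 0, -4], "roll": 0, "fingers": 5}, {"dp": [0, 0, -2], "roll": 0, "fingers": 5}, {"dp": [3, -1, 0], "roll": 0, "fingers": 6}]'

```text
time: 6.9
eef_pos: [0.6261, -0.1233, 0.2756]
eef_rot: [-0.001, 1.0, 0.0, 0.003]
ft_force: [1.3, 0.0, -1.9]
width: 0.0599
grasp_force: 0.0
```

jog_arm --commands '[{"dp": [4, -1.5, 0], "roll": 0, "fingers": 6}, {"dp": [4, -1.5, 0], "roll": 0, "fingers": 6}, {"dp": [4, -1, 0], "roll": 0, "fingers": 6}, {"dp": [4, -1, 0], "roll": 0, "fingers": 6}, {"dp": [0, 0, 0], "roll": 0, "fingers": 6}]'

```text
time: 7.4
eef_pos: [0.4594, -0.1766, 0.274]
eef_rot: [0.001, 1.0, -0.001, -0.001]
ft_force: [1.7, 0.5, 0.3]
width: 0.06
grasp_force: 0.0
```

Run:
```python
from h import *
s=robot.get_state();print(s['eef_pos'])
look("wrist","w2")
for n in ("scene","side"):
    look(n,"p2"+n)
```

```text
[ 0.45940842 -0.17659958  0.27395412]
wrist [ 471  129   60   35 1505] top [0.4338 0.0473 0.055 ] ztop 0.0597 all [0.4331 0.0437 0.0326] lo [ 0.4177  0.0315 -0.0034] hi [0.4522 0.0625 0.0604]
wrist [387 168  36  31 802] top [ 0.4738 -0.0431  0.0417] ztop 0.0458 all [ 0.4724 -0.0454  0.0242] lo [ 0.4598 -0.0565 -0.0027] hi [ 0.492  -0.0269  0.0466]
wrist [269 170  31  39 932] top [ 0.4778 -0.1726  0.0689] ztop 0.0762 all [ 0.4738 -0.1728  0.0388] lo [ 0.4617 -0.1896 -0.0034] hi [ 0.4919 -0.1557  0.0778]
wrist [322 366  45  32 831] top [ 0.4493 -0.1595  0.3462] ztop 0.345 all [ 0.6394 -0.1144  0.1194] lo [ 0.4486 -0.1598  0.1076] hi [ 0.6559 -0.0934  0.3474]
scene [220 157  14  27 267] top [ 0.4827 -0.1701  0.0712] ztop 0.0779 all [ 0.4834 -0.168   0.0333] lo [ 0.4257 -0.2074 -0.0007] hi [ 0.4963 -0.1541  0.0796]
scene [   0  166   39   73 1511] top [ 0.7294 -0.5784  0.0307] ztop 0.0351 all [ 0.7303 -0.5767  0.0296] lo [ 0.6525 -0.6897 -0.004 ] hi [ 0.8302 -0.5295  0.0366]
scene [314 176  15  26 275] top [0.4362 0.0502 0.0571] ztop 0.0618 all [0.4383 0.0514 0.0321] lo [ 0.3797  0.031  
[... 4088 characters left out ...]
.1204  0.1521] lo [ 0.6326 -0.136   0.0019] hi [0.8039 0.1732 0.2123]
side [330 194  23  13 233] top [ 0.6487 -0.0339  0.1142] ztop 0.1163 all [ 0.6487 -0.0339  0.1142] lo [ 0.6271 -0.0563  0.1121] hi [ 0.6708 -0.0107  0.1173]
side [219 210  16  31 338] top [0.4322 0.0471 0.0582] ztop 0.0629 all [0.4321 0.044  0.0334] lo [4.161e-01 3.020e-02 3.000e-04] hi [0.4561 0.1452 0.0642]
side [248 241  15  25 267] top [ 0.4728 -0.0451  0.044 ] ztop 0.0489 all [ 0.4725 -0.0463  0.0243] lo [ 0.4587 -0.0583 -0.0012] hi [0.4908 0.0209 0.0502]
side [264 275  20  40 499] top [ 0.4768 -0.176   0.0717] ztop 0.0788 all [ 0.4762 -0.1788  0.0351] lo [ 4.607e-01 -1.911e-01 -2.000e-04] hi [ 0.4956 -0.0921  0.0795]
```

jog_arm --commands '[{"dp": [-2, 0.5, 3], "roll": 0, "fingers": 6}, {"dp": [0, 0, 4.5], "roll": 0, "fingers": 6}, {"dp": [0, 0, 4.5], "roll": 0, "fingers": 6}, {"dp": [0, 0, 4], "roll": 0, "fingers": 6}, {"dp": [0, 0, 0], "roll": 0, "fingers": 6}]'

```text
time: 8.05
eef_pos: [0.4824, -0.1686, 0.1094]
eef_rot: [-0.001, 1.0, 0.001, -0.003]
ft_force: [-0.0, 0.3, 1.3]
width: 0.0599
grasp_force: 0.0
```

jog_arm --commands '[{"dp": [0.3, -0.35, 0], "roll": 0, "fingers": 6}, {"dp": [0, 0, 3], "roll": 0, "fingers": 6}, {"dp": [0, 0, 3], "roll": 0, "fingers": 6}, {"dp": [0, 0, 1.1], "roll": 0, "fingers": 6}, {"dp": [0, 0, 0], "roll": 0, "fingers": 6}]'

```text
time: 8.55
eef_pos: [0.4808, -0.1735, 0.043]
eef_rot: [-0.0, 1.0, -0.0, 0.0]
ft_force: [0.8, 0.3, 0.6]
width: 0.0601
grasp_force: 0.0
```

jog_arm --commands '[{"dp": [0, 0, 0], "roll": 0, "fingers": 4}, {"dp": [0, 0, 0], "roll": 0, "fingers": 3}, {"dp": [0, 0, 0], "roll": 0, "fingers": 1.5}, {"dp": [0, 0, 0], "roll": 0, "fingers": 1.5}, {"dp": [0, 0, 0], "roll": 0, "fingers": 1.5}]'

```text
time: 9.05
eef_pos: [0.4811, -0.1739, 0.0437]
eef_rot: [-0.0, 1.0, -0.001, 0.001]
ft_force: [-1.3, -1.6, 13.8]
width: 0.0205
grasp_force: 57.8
```

jog_arm --commands '[{"dp": [0, 0, 0], "roll": 0, "fingers": 3.5}, {"dp": [0, 0, 0], "roll": 0, "fingers": 4}, {"dp": [0.1, 0, 0.6], "roll": 0, "fingers": 4}, {"dp": [0, 0, 0], "roll": 0, "fingers": 4}, {"dp": [0, 0, 0], "roll": 0, "fingers": 4}]'

```text
time: 9.55
eef_pos: [0.4793, -0.1733, 0.0361]
eef_rot: [-0.0, 1.0, 0.0, -0.0]
ft_force: [0.2, 0.3, -0.2]
width: 0.0398
grasp_force: 0.0
```

jog_arm --commands '[{"dp": [0, 0, 0], "roll": 0, "fingers": 3}, {"dp": [0, 0, 0], "roll": 0, "fingers": 1.5}, {"dp": [0, 0, 0], "roll": 0, "fingers": 1.5}, {"dp": [0, 0, 0], "roll": 0, "fingers": 1.5}, {"dp": [0, 0, 0], "roll": 0, "fingers": 1.5}]'

```text
time: 10.05
eef_pos: [0.4795, -0.1734, 0.0364]
eef_rot: [-0.0, 1.0, -0.0, 0.0]
ft_force: [0.0, 0.6, 4.2]
width: 0.021
grasp_force: 58.7
```

jog_arm --commands '[{"dp": [0, 0, -2], "roll": 0, "fingers": 1.5}, {"dp": [0, 0, -4], "roll": 0, "fingers": 1.5}, {"dp": [0, 0, -4], "roll": 0, "fingers": 1.5}, {"dp": [0, 0, -4], "roll": 0, "fingers": 1.5}, {"dp": [-1, 3, -3], "roll": 0, "fingers": 1.5}]'

```text
time: 10.55
eef_pos: [0.4887, -0.1463, 0.2085]
eef_rot: [0.002, 1.0, -0.001, 0.0]
ft_force: [0.2, 1.0, -0.3]
width: 0.0207
grasp_force: 58.9
```

jog_arm --commands '[{"dp": [-2, 4, 0], "roll": 0, "fingers": 1.5}, {"dp": [-2.5, 4, 0], "roll": 0, "fingers": 1.5}, {"dp": [-3.5, 2.5, 0], "roll": 0, "fingers": 1.5}, {"dp": [-4, 0.4, 0], "roll": 0, "fingers": 1.5}, {"dp": [-4, 0, 0], "roll": 0, "fingers": 1.5}]'

```text
time: 11.05
eef_pos: [0.6506, -0.0328, 0.2065]
eef_rot: [-0.001, 1.0, 0.0, -0.0]
ft_force: [0.8, -0.2, -0.4]
width: 0.0214
grasp_force: 58.9
```

jog_arm --commands '[{"dp": [0, 0, 0], "roll": 0, "fingers": 1.5}, {"dp": [0, 0, 0], "roll": 0, "fingers": 1.5}, {"dp": [0, 0, 0], "roll": 0, "fingers": 1.5}, {"dp": [0, 0, 0], "roll": 0, "fingers": 1.5}, {"dp": [0, 0, 0], "roll": 0, "fingers": 1.5}]'

```text
time: 11.55
eef_pos: [0.649, -0.0345, 0.2067]
eef_rot: [-0.0, 1.0, -0.0, 0.0]
ft_force: [-0.2, 0.6, -0.2]
width: 0.0213
grasp_force: 58.9
```

```bash
cat >> h.py <<'E'
def basec(zb,xy,save=None,r=.018):
    """base disc of the held piece: points within 8 mm of underside height; columns' mid and lowest row less the disc's half height, rays crossed"""
    out=[];ims=[]
    for n in("scene","side"):
        C=cam(n);p,d=robot.capture(n)
        m=cv2.inRange(cv2.cvtColor(p,cv2.COLOR_BGR2HSV),(8,100,50),(28,255,255))>0
        v,u=np.nonzero(m&(d>0));X=cloud(C,d,m)
        k=(X[:,2]>zb-.003)&(X[:,2]<zb+.011)&(np.linalg.norm(X[:,:2]-xy,axis=1)<.035)
        c=proj(C,[*xy,zb]);t=np.linspace(0,6.28,60)
        e=np.array([proj(C,[xy[0]+r*np.cos(a),xy[1]+r*np.sin(a),zb]) for a in t])-c
        uv=((u[k].min()+u[k].max())/2,v[k].max()+.5-e[:,1].max())
        out.append((C,uv));print(n,k.sum(),'expect',c.round(1),'found',np.round(uv,1),'z',X[k][:,2].min().round(4),'onz',onz(C,uv,zb).round(4))
        a,b=int(c[0]),int(c[1]);ims.append(cv2.resize(p[b-50:b+30,a-40:a+40],(400,400),interpolation=cv2.INTER_NEAREST))
    if save: cv2.imwrite(f"pics/{save}.png",np.hstack(ims))
    print(tri([ray(*o) for o in out]))
E
python3 - <<'E'
from h import *
s=robot.get_state();e=s['eef_pos'];print(e)
basec(e[2]-.0364,e[:2],"b1")
E
```

```text
[ 0.64900365 -0.03447727  0.20670491]
scene 103 expect [238.9 217. ] found [239.5 217. ] z 0.1691 onz [ 0.6486 -0.0335  0.1703]
side 81 expect [343.3 176.1] found [342.5 173.4] z 0.1734 onz [ 0.651  -0.0251  0.1703]
(array([ 0.64933345, -0.03168255,  0.17397922]), np.float64(0.0011744487938048494))
```

View pics/b1.png

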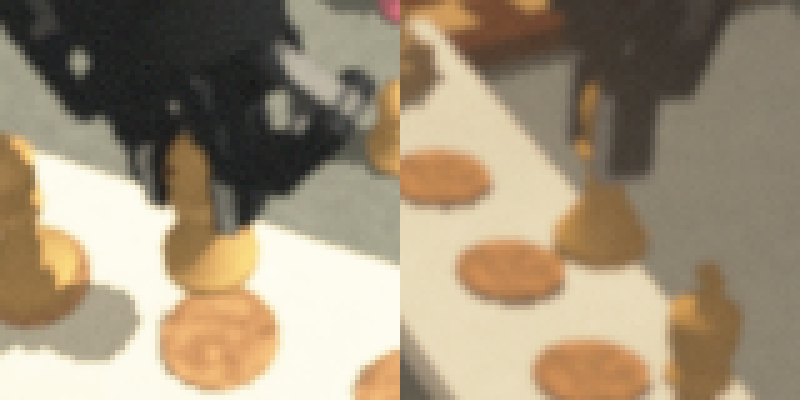

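jog_arm --commands '[{"dp": [0, 0, 2], "roll": 0, "fingers": 1.5}, {"dp": [0, 0, 2], "roll": 0, "fingers": 1.5}, {"dp": [0, 0, 1.2], "roll": 0, "fingers": 1.5}, {"dp": [0, 0, 0], "roll": 0, "fingers": 1.5}, {"dp": [0, 0, 0], "roll": 0, "fingers": 1.5}]'

```text
time: 12.15
eef_pos: [0.6496, -0.0343, 0.155]
eef_rot: [-0.0, 1.0, -0.0, 0.0]
ft_force: [-0.1, -0.2, -0.1]
width: 0.0216
grasp_force: 58.9
```

jog_arm --commands '[{"dp": [0, 0, 0.3], "roll": 0, "fingers": 1.5}, {"dp": [0, 0, 0.1], "roll": 0, "fingers": 1.5}, {"dp": [0, 0, 0], "roll": 0, "fingers": 1.5}, {"dp": [0, 0, 0], "roll": 0, "fingers": 1.5}, {"dp": [0, 0, 0], "roll": 0, "fingers": 1.5}]'

```text
time: 12.65
eef_pos: [0.6494, -0.0343, 0.1505]
eef_rot: [-0.0, 1.0, -0.0, 0.0]
ft_force: [0.3, -0.5, -0.9]
width: 0.0212
grasp_force: 58.9
```

jog_arm --commands '[{"dp": [0, 0, 0.1], "roll": 0, "fingers": 1.5}, {"dp": [0, 0, 0], "roll": 0, "fingers": 1.5}, {"dp": [0, 0, 0], "roll": 0, "fingers": 1.5}, {"dp": [0, 0, 0], "roll": 0, "fingers": 1.5}, {"dp": [0, 0, 0], "roll": 0, "fingers": 1.5}]'

```text
time: 13.15
eef_pos: [0.6495, -0.0343, 0.1495]
eef_rot: [-0.0, 1.0, -0.0, 0.0]
ft_force: [0.2, -1.2, 5.5]
width: 0.021
grasp_force: 59.4
```

jog_arm --commands '[{"dp": [0, 0, 0], "roll": 0, "fingers": 2.8}, {"dp": [0, 0, 0], "roll": 0, "fingers": 3.4}, {"dp": [0, 0, 0], "roll": 0, "fingers": 4.2}, {"dp": [0, 0, 0], "roll": 0, "fingers": 4.5}, {"dp": [0, 0, 0], "roll": 0, "fingers": 4.5}]'

```text
time: 13.65
eef_pos: [0.6494, -0.0343, 0.1492]
eef_rot: [-0.0, 1.0, -0.0, -0.0]
ft_force: [0.2, -1.3, -0.5]
width: 0.0451
grasp_force: 0.0
```

jog_arm --commands '[{"dp": [0, 0, -2], "roll": 0, "fingers": 4.5}, {"dp": [0, 0, -4], "roll": 0, "fingers": 4.5}, {"dp": [0, 0, -4], "roll": 0, "fingers": 4.5}, {"dp": [3, 1, 0], "roll": 0, "fingers": 5}, {"dp": [4, 1.5, 0], "roll": 0, "fingers": 6}]'

```text
time: 14.15
eef_pos: [0.5793, -0.0095, 0.2496]
eef_rot: [0.0, 1.0, -0.0, 0.001]
ft_force: [0.9, 0.5, -0.6]
width: 0.0597
grasp_force: 0.0
```

jog_arm --commands '[{"dp": [4, 1.5, 0], "roll": 0, "fingers": 6}, {"dp": [4, 1.5, 1], "roll": 0, "fingers": 6}, {"dp": [4, 1.5, 1.5], "roll": 0, "fingers": 6}, {"dp": [2.5, 1.3, 1.5], "roll": 0, "fingers": 6}, {"dp": [0, 0, 3], "roll": 0, "fingers": 6}]'

```text
time: 14.65
eef_pos: [0.4326, 0.0501, 0.1804]
eef_rot: [-0.001, 1.0, 0.0, 0.001]
ft_force: [2.6, -0.3, -0.7]
width: 0.0599
grasp_force: 0.0
```

jog_arm --commands '[{"dp": [0, 0, 4], "roll": 0, "fingers": 6}, {"dp": [0, 0, 2], "roll": 0, "fingers": 6}, {"dp": [0, 0, 0], "roll": 0, "fingers": 6}, {"dp": [0, 0, 0], "roll": 0, "fingers": 6}, {"dp": [0, 0, 0], "roll": 0, "fingers": 6}]'

```text
time: 15.15
eef_pos: [0.4349, 0.0486, 0.1205]
eef_rot: [-0.0, 1.0, 0.0, 0.001]
ft_force: [-1.0, 0.2, -0.3]
width: 0.0599
grasp_force: 0.0
```

Run:
```python
from h import *
print(robot.get_state()['eef_pos'])
A,B=look("wrist","w3")[:2]
```

```text
[0.4348651  0.04863679 0.12046925]
wrist [ 256  179   48   70 2660] top [0.4331 0.0491 0.0552] ztop 0.0595 all [0.4298 0.0491 0.0372] lo [ 0.4168  0.0322 -0.003 ] hi [0.4693 0.0656 0.0602]
wrist [ 127  235   54   58 2082] top [ 0.4724 -0.0387  0.0414] ztop 0.0456 all [ 0.4705 -0.0373  0.024 ] lo [ 0.4592 -0.0696 -0.0038] hi [ 0.5023 -0.0249  0.0469]
```

Rook sits at (0.434, 0.049), directly below the gripper, so descend 9 cm and grip.

jog_arm --commands '[{"dp": [0, 0, 3.5], "roll": 0, "fingers": 6}, {"dp": [0, 0, 3.5], "roll": 0, "fingers": 6}, {"dp": [0, 0, 2], "roll": 0, "fingers": 6}, {"dp": [0, 0, 0.1], "roll": 0, "fingers": 6}, {"dp": [0, 0, 0], "roll": 0, "fingers": 6}]'

```text
time: 15.7
eef_pos: [0.4346, 0.0486, 0.0292]
eef_rot: [-0.0, 1.0, -0.0, 0.0]
ft_force: [-0.1, -1.0, 0.0]
width: 0.0598
grasp_force: 0.0
```

jog_arm --commands '[{"dp": [0, 0, 0], "roll": 0, "fingers": 4}, {"dp": [0, 0, 0], "roll": 0, "fingers": 3}, {"dp": [0, 0, 0], "roll": 0, "fingers": 1.5}, {"dp": [0, 0, 0], "roll": 0, "fingers": 1.5}, {"dp": [0, 0, 0], "roll": 0, "fingers": 1.5}]'

```text
time: 16.2
eef_pos: [0.4349, 0.0485, 0.0292]
eef_rot: [-0.0, 1.0, 0.0, 0.001]
ft_force: [-0.1, -1.8, 12.9]
width: 0.023
grasp_force: 58.0
```

jog_arm --commands '[{"dp": [0, 0, -2], "roll": 0, "fingers": 1.5}, {"dp": [0, 0, -4], "roll": 0, "fingers": 1.5}, {"dp": [0, 0, -4], "roll": 0, "fingers": 1.5}, {"dp": [0, 0, -4], "roll": 0, "fingers": 1.5}, {"dp": [-2, 0, -2.5], "roll": 0, "fingers": 1.5}]'

```text
time: 16.7
eef_pos: [0.4534, 0.0486, 0.1967]
eef_rot: [-0.001, 1.0, -0.0, 0.001]
ft_force: [0.8, 0.0, -1.2]
width: 0.0232
grasp_force: 59.1
```

jog_arm --commands '[{"dp": [-4, 0, 0], "roll": 0, "fingers": 1.5}, {"dp": [-4, 0, 0], "roll": 0, "fingers": 1.5}, {"dp": [-4, 0, 0], "roll": 0, "fingers": 1.5}, {"dp": [-4, -0.3, 0], "roll": 0, "fingers": 1.5}, {"dp": [-3, 0, 0], "roll": 0, "fingers": 1.5}]'

```text
time: 17.2
eef_pos: [0.6459, 0.0449, 0.1938]
eef_rot: [0.0, 1.0, -0.0, 0.0]
ft_force: [-1.0, -0.1, -0.3]
width: 0.0233
grasp_force: 59.1
```

jog_arm --commands '[{"dp": [0, 0, 0], "roll": 0, "fingers": 1.5}, {"dp": [0, 0, 0], "roll": 0, "fingers": 1.5}, {"dp": [0, 0, 0], "roll": 0, "fingers": 1.5}, {"dp": [0, 0, 0], "roll": 0, "fingers": 1.5}, {"dp": [0, 0, 0], "roll": 0, "fingers": 1.5}]'

```text
time: 17.7
eef_pos: [0.6441, 0.0457, 0.1938]
eef_rot: [-0.0, 1.0, -0.0, 0.0]
ft_force: [0.1, -0.1, -0.5]
width: 0.0226
grasp_force: 59.1
```

Run:
```python
from h import *
s=robot.get_state();e=s['eef_pos'];print(e)
basec(e[2]-.0292,e[:2],"r1",.0175)
```

```text
[0.64409386 0.04571021 0.19376957]
scene 95 expect [279.9 232.2] found [280.5 232. ] z 0.1622 onz [0.6432 0.0465 0.1646]
side 71 expect [326.7 158.5] found [326.  156.1] z 0.1661 onz [0.6459 0.0551 0.1646]
(array([0.64412572, 0.04784509, 0.16835901]), np.float64(0.0010259924907389173))
```

View pics/r1.png

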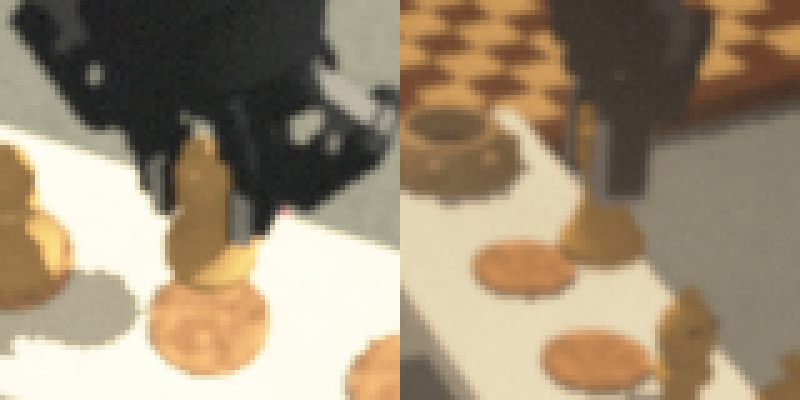

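The rook hangs upright over disc 2, its base at (280,232) in the scene picture. Lower it.

jog_arm --commands '[{"dp": [0, 0, 2], "roll": 0, "fingers": 1.5}, {"dp": [0, 0, 2], "roll": 0, "fingers": 1.5}, {"dp": [0, 0, 0.8], "roll": 0, "fingers": 1.5}, {"dp": [0, 0, 0], "roll": 0, "fingers": 1.5}, {"dp": [0, 0, 0], "roll": 0, "fingers": 1.5}]'

```text
time: 18.3
eef_pos: [0.6446, 0.0458, 0.1461]
eef_rot: [-0.0, 1.0, 0.0, 0.0]
ft_force: [-0.1, -0.1, 0.0]
width: 0.0228
grasp_force: 59.1
```

jog_arm --commands '[{"dp": [0, 0, 0.2], "roll": 0, "fingers": 1.5}, {"dp": [0, 0, 0], "roll": 0, "fingers": 1.5}, {"dp": [0, 0, 0], "roll": 0, "fingers": 1.5}, {"dp": [0, 0, 0], "roll": 0, "fingers": 1.5}, {"dp": [0, 0, 0], "roll": 0, "fingers": 1.5}]'

```text
time: 18.8
eef_pos: [0.6444, 0.0457, 0.1434]
eef_rot: [-0.0, 1.0, -0.0, 0.0]
ft_force: [0.9, 0.3, -0.5]
width: 0.0231
grasp_force: 59.1
```

jog_arm --commands '[{"dp": [0, 0, 0.15], "roll": 0, "fingers": 1.5}, {"dp": [0, 0, 0], "roll": 0, "fingers": 1.5}, {"dp": [0, 0, 0], "roll": 0, "fingers": 1.5}, {"dp": [0, 0, 0], "roll": 0, "fingers": 1.5}, {"dp": [0, 0, 0], "roll": 0, "fingers": 1.5}]'

```text
time: 19.3
eef_pos: [0.6446, 0.0457, 0.1424]
eef_rot: [-0.0, 1.0, -0.0, 0.0]
ft_force: [-2.2, -1.1, 8.3]
width: 0.0232
grasp_force: 59.9
```

jog_arm --commands '[{"dp": [0, 0, 0], "roll": 0, "fingers": 2.8}, {"dp": [0, 0, 0], "roll": 0, "fingers": 3.4}, {"dp": [0, 0, 0], "roll": 0, "fingers": 4.2}, {"dp": [0, 0, 0], "roll": 0, "fingers": 4.5}, {"dp": [0, 0, 0], "roll": 0, "fingers": 4.5}]'

```text
time: 19.8
eef_pos: [0.6443, 0.0457, 0.1418]
eef_rot: [-0.0, 1.0, -0.0, -0.0]
ft_force: [0.2, 1.6, 0.8]
width: 0.045
grasp_force: 0.0
```

jog_arm --commands '[{"dp": [0, 0, -2], "roll": 0, "fingers": 4.5}, {"dp": [0, 0, -4], "roll": 0, "fingers": 4.5}, {"dp": [0, 0, -4], "roll": 0, "fingers": 4.5}, {"dp": [3, -1, 0], "roll": 0, "fingers": 5}, {"dp": [4, -2, 0], "roll": 0, "fingers": 6}]'

```text
time: 20.3
eef_pos: [0.5742, 0.0167, 0.2421]
eef_rot: [-0.001, 1.0, 0.0, 0.001]
ft_force: [1.7, -1.5, -1.2]
width: 0.0598
grasp_force: 0.0
```

jog_arm --commands '[{"dp": [4, -2, 0], "roll": 0, "fingers": 6}, {"dp": [4, -2, 1], "roll": 0, "fingers": 6}, {"dp": [2, -1.6, 3], "roll": 0, "fingers": 6}, {"dp": [0, 0, 4], "roll": 0, "fingers": 6}, {"dp": [0, 0, 4], "roll": 0, "fingers": 6}]'

```text
time: 20.8
eef_pos: [0.4744, -0.041, 0.1213]
eef_rot: [0.0, 1.0, -0.0, 0.001]
ft_force: [1.0, 0.3, -0.9]
width: 0.0603
grasp_force: 0.0
```

jog_arm --commands '[{"dp": [0, 0, 0], "roll": 0, "fingers": 6}, {"dp": [0, 0, 0], "roll": 0, "fingers": 6}, {"dp": [0, 0, 0], "roll": 0, "fingers": 6}, {"dp": [0, 0, 0], "roll": 0, "fingers": 6}, {"dp": [0, 0, 0], "roll": 0, "fingers": 6}]'

```text
time: 21.3
eef_pos: [0.4748, -0.0404, 0.1229]
eef_rot: [-0.0, 1.0, -0.0, 0.001]
ft_force: [-0.4, -0.6, -0.1]
width: 0.0599
grasp_force: 0.0
```

Run:
```python
from h import *
print(robot.get_state()['eef_pos'])
look("wrist","w4")
```

```text
[ 0.4747976  -0.04044297  0.12285003]
wrist [ 257  182   44   53 1758] top [ 0.473  -0.0409  0.0419] ztop 0.0459 all [ 0.4703 -0.0409  0.0262] lo [ 0.4593 -0.0564 -0.0023] hi [ 0.4848 -0.0255  0.0465]
```

View pics/w4.png

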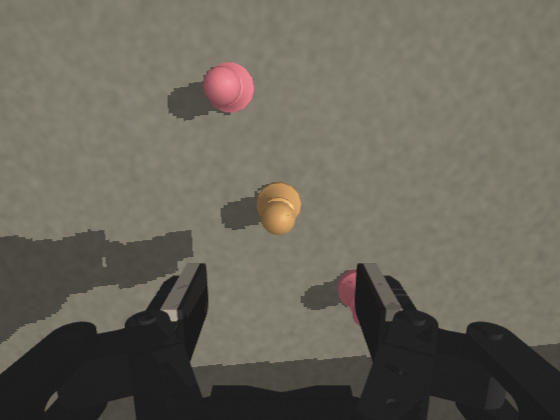

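The picture shows the boxwood pawn at (279,208), centred between the fingers, with the pink ones at (228,88) and (350,290) clear of them. Descend and grip.

jog_arm --commands '[{"dp": [0, 0, 3.5], "roll": 0, "fingers": 5}, {"dp": [0, 0, 3.5], "roll": 0, "fingers": 5}, {"dp": [0, 0, 2.5], "roll": 0, "fingers": 5}, {"dp": [0, 0, 1], "roll": 0, "fingers": 5}, {"dp": [0, 0, 0], "roll": 0, "fingers": 5}]'

```text
time: 21.85
eef_pos: [0.4741, -0.0403, 0.0164]
eef_rot: [-0.0, 1.0, -0.0, -0.001]
ft_force: [-0.6, 0.0, 1.1]
width: 0.0498
grasp_force: 0.0
```

jog_arm --commands '[{"dp": [0, 0, 0], "roll": 0, "fingers": 4}, {"dp": [0, 0, 0], "roll": 0, "fingers": 3}, {"dp": [0, 0, 0], "roll": 0, "fingers": 1.5}, {"dp": [0, 0, 0], "roll": 0, "fingers": 1.5}, {"dp": [0, 0, 0], "roll": 0, "fingers": 1.5}]'

```text
time: 22.35
eef_pos: [0.475, -0.0405, 0.0177]
eef_rot: [-0.0, 1.0, -0.0, 0.001]
ft_force: [0.5, -0.9, 11.8]
width: 0.0193
grasp_force: 58.2
```

jog_arm --commands '[{"dp": [0, 0, -2], "roll": 0, "fingers": 1.5}, {"dp": [0, 0, -4], "roll": 0, "fingers": 1.5}, {"dp": [0, 0, -4], "roll": 0, "fingers": 1.5}, {"dp": [0, 0, -4], "roll": 0, "fingers": 1.5}, {"dp": [0, 2.5, -3], "roll": 0, "fingers": 1.5}]'

```text
time: 22.85
eef_pos: [0.4744, -0.0176, 0.1896]
eef_rot: [0.002, 1.0, -0.001, 0.001]
ft_force: [0.1, 0.7, -1.7]
width: 0.0193
grasp_force: 58.9
```

jog_arm --commands '[{"dp": [-1, 4, 0], "roll": 0, "fingers": 1.5}, {"dp": [-2, 4, 0], "roll": 0, "fingers": 1.5}, {"dp": [-3, 3.5, 0], "roll": 0, "fingers": 1.5}, {"dp": [-3.5, 2.6, 0], "roll": 0, "fingers": 1.5}, {"dp": [-4, 0, 0], "roll": 0, "fingers": 1.5}]'

```text
time: 23.35
eef_pos: [0.6096, 0.1304, 0.1877]
eef_rot: [-0.003, 1.0, 0.001, 0.0]
ft_force: [0.1, -0.5, -0.6]
width: 0.019
grasp_force: 58.9
```

jog_arm --commands '[{"dp": [-2.8, 0, 0], "roll": 0, "fingers": 1.5}, {"dp": [0, 0, 0], "roll": 0, "fingers": 1.5}, {"dp": [0, 0, 0], "roll": 0, "fingers": 1.5}, {"dp": [0, 0, 0], "roll": 0, "fingers": 1.5}, {"dp": [0, 0, 0], "roll": 0, "fingers": 1.5}]'

```text
time: 23.85
eef_pos: [0.6368, 0.1257, 0.1874]
eef_rot: [-0.0, 1.0, -0.0, 0.0]
ft_force: [-0.1, -0.3, 0.1]
width: 0.0194
grasp_force: 58.9
```

Run:
```python
from h import *
s=robot.get_state();e=s['eef_pos'];print(e)
basec(e[2]-.0177,e[:2],"pw1",.016)
```

```text
[0.63682721 0.12574424 0.18735344]
scene 74 expect [322.8 243.9] found [323.  244.4] z 0.1669 onz [0.6377 0.1265 0.1697]
side 62 expect [311.3 138.7] found [311. 137.] z 0.1725 onz [0.6386 0.1334 0.1697]
(array([0.63776195, 0.12740544, 0.17214859]), np.float64(0.0012470743633578797))
```

View pics/pw1.png

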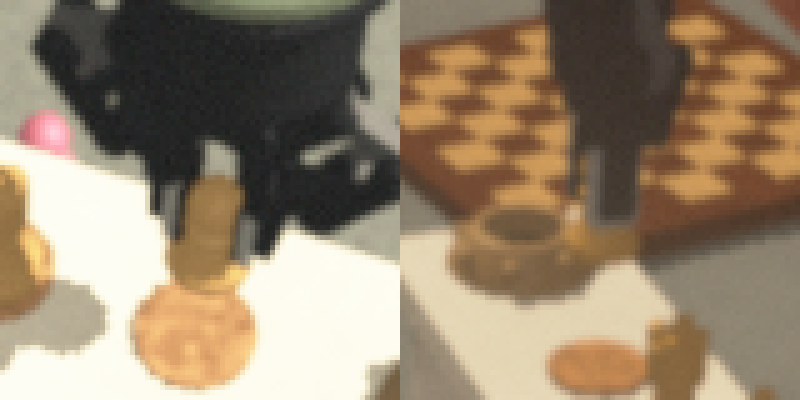

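The pawn hangs upright over disc 1, its base at (323,244) in the scene picture, clear of the crater. Lower it.

jog_arm --commands '[{"dp": [-0.05, 0, 2], "roll": 0, "fingers": 1.5}, {"dp": [0, 0, 2], "roll": 0, "fingers": 1.5}, {"dp": [0, 0, 1.2], "roll": 0, "fingers": 1.5}, {"dp": [0, 0, 0], "roll": 0, "fingers": 1.5}, {"dp": [0, 0, 0], "roll": 0, "fingers": 1.5}]'

```text
time: 24.45
eef_pos: [0.638, 0.1258, 0.1355]
eef_rot: [-0.0, 1.0, 0.0, 0.0]
ft_force: [0.4, 0.3, -0.1]
width: 0.0189
grasp_force: 58.9
```

jog_arm --commands '[{"dp": [0, 0, 0.25], "roll": 0, "fingers": 1.5}, {"dp": [0, 0, 0], "roll": 0, "fingers": 1.5}, {"dp": [0, 0, 0], "roll": 0, "fingers": 1.5}, {"dp": [0, 0, 0], "roll": 0, "fingers": 1.5}, {"dp": [0, 0, 0], "roll": 0, "fingers": 1.5}]'

```text
time: 24.95
eef_pos: [0.6378, 0.1257, 0.1325]
eef_rot: [-0.0, 1.0, -0.0, 0.0]
ft_force: [-0.3, -0.1, -1.2]
width: 0.019
grasp_force: 58.9
```

jog_arm --commands '[{"dp": [0, 0, 0.2], "roll": 0, "fingers": 1.5}, {"dp": [0, 0, 0], "roll": 0, "fingers": 1.5}, {"dp": [0, 0, 0], "roll": 0, "fingers": 1.5}, {"dp": [0, 0, 0], "roll": 0, "fingers": 1.5}, {"dp": [0, 0, 0], "roll": 0, "fingers": 1.5}]'

```text
time: 25.45
eef_pos: [0.6381, 0.1257, 0.1309]
eef_rot: [-0.0, 1.0, -0.0, 0.0]
ft_force: [-1.7, -0.9, 8.7]
width: 0.0197
grasp_force: 59.6
```

Contact at 8.7 N; release, rise and back off toward the robot for a clear view.

jog_arm --commands '[{"dp": [0, 0, 0], "roll": 0, "fingers": 2.8}, {"dp": [0, 0, 0], "roll": 0, "fingers": 3.4}, {"dp": [0, 0, 0], "roll": 0, "fingers": 4.2}, {"dp": [0, 0, 0], "roll": 0, "fingers": 4.2}, {"dp": [0, 0, 0], "roll": 0, "fingers": 4.2}]'

```text
time: 25.95
eef_pos: [0.6378, 0.1257, 0.1302]
eef_rot: [-0.0, 1.0, -0.0, -0.0]
ft_force: [-0.2, -0.1, 0.0]
width: 0.042
grasp_force: 0.0
```

jog_arm --commands '[{"dp": [0, 0, -2], "roll": 0, "fingers": 4.2}, {"dp": [0, 0, -4], "roll": 0, "fingers": 4.2}, {"dp": [0, 0, -4], "roll": 0, "fingers": 4.2}, {"dp": [0, 0, -4], "roll": 0, "fingers": 4.2}, {"dp": [4, 2, 0], "roll": 0, "fingers": 4.2}]'

```text
time: 26.45
eef_pos: [0.6035, 0.1444, 0.2759]
eef_rot: [0.003, 1.0, 0.001, 0.006]
ft_force: [0.6, 1.8, -0.8]
width: 0.042
grasp_force: 0.0
```

jog_arm --commands '[{"dp": [4, 3, 0], "roll": 0, "fingers": 4.2}, {"dp": [4, 3, 0], "roll": 0, "fingers": 4.2}, {"dp": [4, 3, 0], "roll": 0, "fingers": 4.2}, {"dp": [2, 2, 0], "roll": 0, "fingers": 4.2}, {"dp": [0, 0, 0], "roll": 0, "fingers": 4.2}]'

```text
time: 26.95
eef_pos: [0.4551, 0.2587, 0.2709]
eef_rot: [-0.003, 1.0, 0.001, -0.0]
ft_force: [1.3, -0.0, 0.3]
width: 0.0419
grasp_force: 0.0
```

Run:
```python
from h import *
from bench import robot
M=dict(king=(.6556,-.1135),bishop=(.6496,-.034),rook=(.6437,.0458),pawn=(.6381,.1258))
for k,r in zip(M,(.019,.018,.0175,.016)):
    print(k,M[k]);basec(.113+.003,np.array(M[k]),None,r)
for n in("scene","side"):
    p,d=robot.capture(n);cv2.imwrite(f"pics/f{n}.png",p)
    C=cam(n);X=cloud(C,d,np.ones(d.shape,bool));X=X[(X[:,2]>.14)&(X[:,2]<.17)&(abs(X[:,0]-.66)<.08)&(abs(X[:,1]+.215)<.06)];print("bunker",X.mean(0))
a=cv2.imread("pics/fscene.png")[140:310,120:420];b=cv2.imread("pics/fside.png")[110:280,200:500]
cv2.imwrite("pics/f.png",cv2.resize(np.hstack([a,b]),(800,227)) if 0 else cv2.resize(np.vstack([a,b]),(529,600)))
```

```text
king (0.6556, -0.1135)
scene 176 expect [203.7 219.9] found [204.5 222.1] z 0.1131 onz [ 0.6593 -0.1097  0.116 ]
side 205 expect [359.5 222.9] found [359.5 225.1] z 0.1132 onz [ 0.653  -0.1198  0.116 ]
(array([ 0.65655512, -0.11234032,  0.10986823]), np.float64(0.00010137875389643382))
bishop (0.6496, -0.034)
scene 170 expect [241.4 232.1] found [241.5 235.3] z 0.113 onz [ 0.6556 -0.0306  0.116 ]
side 194 expect [341.2 199.6] found [341.  202.2] z 0.113 onz [ 0.646  -0.0425  0.116 ]
(array([ 0.65117829, -0.03278156,  0.10821223]), np.float64(0.0008733617692103163))
rook (0.6437, 0.0458)
scene 173 expect [280.4 244.9] found [280.5 248.2] z 0.113 onz [0.6501 0.0489 0.116 ]
side 168 expect [325.  178.9] found [324.5 181. ] z 0.1132 onz [0.64   0.0383 0.116 ]
(array([0.64521161, 0.04787666, 0.10866703]), np.float64(0.0014792019797458154))
pawn (0.6381, 0.1258)
scene 189 expect [320.9 258.2] found [321.  262.7] z 0.113 onz [0.6464 0.1295 0.116 ]
side 144 expect [310.7 160.4] found [310.  162.8] z 0.1131 onz [0.6334 0.1162 0.116 ]
(array([0.63993702, 0.12914452, 0.10673028]), np.float64(0.002116356032892612))
bunker [ 0.67108093 -0.207758    0.15012649]
bunker [ 0.66051835 -0.21947984  0.14982586]
```

View pics/f.png

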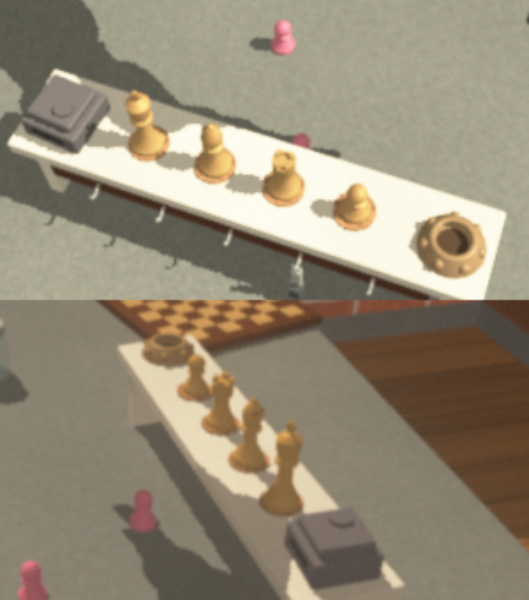

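The final picture shows king, bishop, rook and pawn upright on their discs in the crop, from the bunker at (65,110) to the crater at (452,243). The bunker's measured position has not changed.

```bash
python3 -c "
from bench import robot
print(robot.job_done())"
```

```text
the job is handed in; nothing more can be done
None
```

I handed the job in at about 27 s: king, bishop, rook and pawn stand upright on the four discs, tallest next to the bunker; the bunker measured unmoved, and the crater looked undisturbed in the final pictures.

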